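# Set sprung tweezers to the string spacing on a gauge rod

## Task

Lay the gauge rod with the red rings in the little green jig and slide the tailstock up until both rod ends sit fully home in their cups. Then pick up the sprung tweezers and hold them in the air across the rod, squeezed so that their tips are as far apart as the two red rings, one tip just above each ring without touching the rod. Keep that gap steady and finish while still holding the tweezers like this; leave the blue-ringed rod and everything else on the bench alone.

Things in the scene. Friction and masses are not known exactly. Their poses are not given: they have to be found in the camera images.
- red_rod_mid (a point): Middle, on the axis, of the wooden gauge rod with two red rings: 120 mm long, 16 mm diameter, about 40 g, y along it. The red bands are 6 mm wide, centred 12 mm either side of the middle (24 mm apart). It starts in one of two places, 68 mm apart, of a rack: axis 38 mm above the bench, base 8 mm thick, V-rests 10 mm wide 40 mm either side of the rack's middle line.
- blue_rod: The same kind of rod with two blue rings 44 mm apart, in the other place of the rack; origin at its middle. To be left alone.
- jig: Fixed jig, base 90 (x) x 300 (y) x 8 mm. Origin on the bench under the middle of the seated rod; y along the rod from headstock to tailstock. Rod axis at x = 0, 50 mm up. The headstock's steel cup (bore 21 mm, 8 mm deep) has its mouth at y = -52 and its floor at y = -60 mm. V-rests at y = -33 and +45 mm, 8 mm wide.
- jig_axis (a point): Point of the jig 50 mm above its origin, on the line of the cups, where the middle of the seated rod lies. A rod laid on the V-rests within 8 mm of this line settles at cup height and can slide lengthwise. Lay it between the open cups (for instance with its middle at jig y = +15 mm) so that the tailstock then pushes it home into both.
- tailstock (a joint): Slide of the green tailstock in m; 0 is farthest from the headstock, it grows towards it (jig -y) up to 0.075. Its cup, like the headstock's, has its mouth at jig y = 112 mm and its floor at 120 mm, less this value: 0.060 with a seated rod held between both cup floors. Starts at 0 to 0.025. About 3 N slides it; it stays where it is left.
- tail_knob (a point): Centre of the square black knob (18 x 18 mm, 30 mm tall, 70 to 100 mm above the bench) on the tailstock, to push or pinch. It is 21 mm behind the cup floor. The green block below is 50 mm across and 30 mm long along the slide; the cup projects from it towards the headstock.
- tweezers_grip (a point): Large sprung tweezers, 186 mm long, 70 g, lying on a black pad 4 mm thick. Point midway between the orange grips, 11 mm above the underside; x to the tips (60 mm ahead, 3 mm lower), y to the left arm. Grips 44 mm long, 22 mm tall, 48 mm apart outside when relaxed, 32 mm and parallel at a 24 mm tip gap, which takes about 10 N on each. Spine ends 126 mm behind.
- leg_left (a joint): Squeeze angle of the left arm in rad (the right arm always moves the same): 0 relaxed with tip gap 50 mm, 0.080 at a tip gap of 24 mm, 0.125 fully squeezed; the gap shrinks by 3.2 mm for each 0.01 rad.
- tip_left (a point): End of the left arm's tip, middle of its section (3 mm wide, 5 mm tall).
- tip_right (a point): End of the right arm's tip, likewise.
- pot_a: Bystander: loose potentiometer, 24 mm diameter, 28 mm tall; origin under its centre.
- pot_b: Bystander: another such potentiometer.
- screwdriver: Bystander: screwdriver with a yellow handle, 180 mm long, lying near the robot.
- spool: Bystander: red spool, 52 mm diameter, 32 mm tall.
- bridge: Bystander: steel bass bridge plate, 55 x 80 mm, 17 mm tall.
Things that resemble listed ones, but are neither listed nor needed, are in the scene too. There is more than one size of the part that bears tweezers_grip; the job needs the larger.

How it is judged (in metres and radians):
On the way, in this order (a step that is already met when the one before it is completed fails the run):
1. the red-ringed rod is held between the headstock and tailstock cups, and the fingers are off it (x of red_rod_mid in the frame of jig between -0.004 and 0.004 m and y of red_rod_mid in the frame of jig between -0.004 and 0.004 m and z of red_rod_mid in the frame of jig between 0.046 and 0.054 m and angle between the y axis of red_rod_mid and the y axis of jig, either way round below 0.05 rad and value of joint tailstock between 0.055 and 0.066 m and contact force between the fingers and red_rod below 0.2 N), for 0.2 s.
2. the tweezers are lifted clear of the bench in the fingers (height (world z) of tweezers_grip above 0.045 m and contact force between the fingers and tweezers above 0.5 N), for 0.2 s.
At the end, for the whole second after the job is handed in: Rod seated between the cups (middle within 4 mm, tailstock 0.055 to 0.066). Tweezers still, held by the fingers alone: tip gap 24 mm within 3 mm, each tip within 4 mm of its red ring along the rod and 60 to 83 mm above the bench, not touching rod or jig, through the last second (x of red_rod_mid in the frame of jig between -0.004 and 0.004 m and y of red_rod_mid in the frame of jig between -0.004 and 0.004 m and z of red_rod_mid in the frame of jig between 0.046 and 0.054 m and angle between the y axis of red_rod_mid and the y axis of jig, either way round below 0.05 rad and value of joint tailstock between 0.055 and 0.066 m and horizontal distance between each of tip_left, tip_right and red_rod_mid below 0.018 m and height (world z) of tip_left between 0.06 and 0.083 m and height (world z) of tip_right between 0.06 and 0.083 m and ((y of tip_left in the frame of red_rod_mid between 0.008 and 0.016 m and y of tip_right in the frame of red_rod_mid between -0.016 and -0.008 m) or (y of tip_right in the frame of red_rod_mid between 0.008 and 0.016 m and y of tip_left in the frame of red_rod_mid between -0.016 and -0.008 m)) and value of joint leg_left between 0.0706 and 0.0894 rad and velocity of joint leg_left between -0.05 and 0.05 rad/s and linear speed of tweezers below 0.02 m/s and contact force between the fingers and tweezers above 0.5 N and contact force between each of tweezers, the arm and red_rod below 0.3 N and contact force between tweezers and jig below 0.3 N); the arm keeps its last pose, push and grip.
It fails at once if a potentiometer, the screwdriver, the spool or the bass bridge was moved more than 30 mm (distance of any of pot_a, pot_b, screwdriver, spool, bridge from where it was at the start of the episode above 0.03 m).
It fails at once if the blue-ringed rod was taken out of place (moved more than 20 mm) (distance of blue_rod from where it was at the start of the episode above 0.02 m).
It also fails if it takes over 64 s, if anything falls off the work surface, if the arm or the gripper's body presses on something with over 40 N, if the wrist force passes 120 N, or if a joint passes its speed limit or range.

## Robot

A 6-joint arm with a two-finger parallel gripper is mounted at the origin on the work surface. World frame = base frame: x ahead of the robot, y to its left, z up, the work surface at z = 0. Lengths are in mm, angles in degrees, forces in N, time in s.
With the tool pointing down it reaches from about 250 to 850 mm from the base axis. Payload 12.5 kg.
Tool frame: the origin (TCP) lies midway between the tips of the shut fingers; the grasp point (between the pads) lies 19 mm behind it; z points along the fingers, y is the line along which they close (so a half turn about z gives the same grasp; the last joint's range is limited). The gripper opens to 93 mm and grips with 3 to 60 N. Pads are 15 mm wide; open, the fingers measure 128 mm over their backs; the gripper's body (75 mm by 188 mm) begins 65 mm behind the grasp point.
Start: joints at [70.783, 20.094, 94.641, -0, 65.266, -4.847], TCP at [136.467, 532.786, 185.333] pointing down, gripper open.
Joint ranges: [-157.81, 157.81], [-45, 120.19], [0.68, 151.7], [-89.99, 269.99], [4.06, 180], [-164.3, 164.3]. Speed limits (degrees/s): [127.2, 127.2, 159.86, 180, 180, 180].

## Interface

Orientations are given as a 3x3 rotation matrix whose columns are the frame's x, y, z axes.
In Python, from workcell import env gives the robot as it stands.
- The arm moves only by the tool drive_tool, never from a script. Its arguments are lists of equal length, an entry for each row: "translation": the shift along the world's x, y, z in m, a list of three; "turn": the turn, a rotation vector about the world's x, y, z in degrees, a list of three; "fingers": the closure, from 0 (fully open) to 1 (shut). A call has exactly 10 rows; each row shifts and turns the commanded pose from where the row before left it; what a row does not reach is not made up. A row lasts 1/8 s, in which the tool goes at most 62.5 mm and 10.7 degrees, less where a joint would pass 70% of its speed; a pose out of reach is approached as far as the arm can. A call with a gripper value outside its range is refused whole. The fingers move at their own pace and stop on an object; "force" is the grip in N (left out, the last holds). Time passes only in rows, so rows that do not move let the fingers close, or fill a call up. It gives the time, the measured TCP pose, the force, the opening and the grip force at its end, in the units of the state.
- env.get_obs(): the state, without advancing time (a new reading comes with each control period).
- env.camera(name): name is "scene" or "top" or "wrist"; returns a dict with "pixels" (480x640x3 uint8, red, green, blue), "fovy" (degrees; the focal length in pixels is half the picture's height over the tangent of half this angle, whatever the lens; pixels are square), "cx", "cy" (the principal point, pixels), "dist_coeffs" ([k1, k2, p1, p2, k3] as OpenCV has them; the pictures are not rectified), "view" (4x4, takes a point from world to camera coordinates). Camera axes: x right, y down, z forward; pixel columns grow to the right and rows downward; lengths in mm; the calibration is good to about 2 mm. A picture is of the moment at which its call begins. There is no depth.
- env.hand_in(): hands the job in; it is judged then, once.
The state is a dict: "clock": time; "joint_pos": joint angles; "dq": joint speeds; "tau": joint torques, N m; "eef_pos": TCP position; "tcp_rot": TCP orientation; "force": force on the tool from outside, world axes, zero at the start; "ft_torque": the same for the moment, N m; "width": finger opening in mm; "finger_force": force on a finger pad.
Only numpy, scipy, OpenCV 4.12 (cv2) and the standard library are available. Lean on these libraries where they do the work, as an engineer would, in place of code of your own. Each camera call takes 0.05 s, during which the arm holds its last target. There are 200 camera calls.

## Working session

There is one attempt and no reset: what is moved stays moved. The work goes in short steps, Python scripts to look and compute and a tool call to move; the robot and the scene stay as the last step left them, time stands still between calls to the robot, and variables do not carry over. Pictures are saved under pics/ and viewed, at most 10 in all, crops included, and the job is handed in when it is done.

Besides the shell and the picture viewer there is one more tool, called after ">>>" as name(argument=value, ...) on one line, values as JSON. drive_tool: Moves the arm, as the interface text tells. Its arguments: {"type":"object","properties":{"translation":{"type":"array","items":{"type":"array","items":{"type":"number"}}},"turn":{"type":"array","items":{"type":"array","items":{"type":"number"}}},"fingers":{"type":"array","items":{"type":"number"}},"force":{"type":"number"}},"required":["translation","turn","fingers"]}

```bash
mkdir -p pics
cat > h.py <<'E'
import numpy as np, cv2, pickle
from workcell import env
def shot(name,fn):
    c=env.camera(name); cv2.imwrite(f'pics/{fn}.png',c['pixels'][:,:,::-1]); pickle.dump(c,open(f'pics/{fn}.pkl','wb')); return c
def load(fn): return pickle.load(open(f'pics/{fn}.pkl','rb'))
def K(c):
    f=240/np.tan(np.radians(c['fovy'])/2); return np.array([[f,0,c['cx']],[0,f,c['cy']],[0,0,1.]])
def ray(c,uv):
    p=cv2.undistortPoints(np.array([[uv]],float),K(c),np.array(c['dist_coeffs'],float))[0,0]
    V=np.array(c['view']); R=V[:3,:3]; o=-R.T@V[:3,3]; d=R.T@np.array([p[0],p[1],1]); return o,d
def atz(c,uv,z):
    o,d=ray(c,uv); return o+d*(z-o[2])/d[2]
def proj(c,P):
    V=np.array(c['view']); p,_=cv2.projectPoints(np.array(P,float).reshape(-1,1,3),cv2.Rodrigues(V[:3,:3])[0],V[:3,3],K(c),np.array(c['dist_coeffs'],float)); return p[:,0]
E
python3 - <<'E'
from h import *
for n in ('top','scene'):
    c=shot(n,n+'0'); o,_=ray(c,(320,240)); print(n,o.round(),c['fovy'])
print(env.get_obs())
E
```

```text
top [357.  22. 921.] 54.374617597064734
scene [1122.  277.  887.] 52.5670020643867
{'clock': 0.1, 'joint_pos': array([ 7.07852785e+01,  2.01224430e+01,  9.46713508e+01,  7.85783057e-04,
        6.52660864e+01, -4.84739897e+00]), 'dq': array([-0.07519471, -0.05199417, -0.01479866,  0.01941365,  0.04765089,
        0.01626947]), 'tau': array([ 3.10596606e-04, -4.98025990e+01, -2.85705060e+01,  6.98903971e-02,
        2.39589228e-02, -7.18462252e-05]), 'eef_pos': array([136.33890701, 532.4905706 , 184.85670206]), 'tcp_rot': array([[-9.68723395e-01,  2.48142815e-01, -3.55716657e-04],
       [ 2.48143050e-01,  9.68722902e-01, -9.82785996e-04],
       [ 1.00719588e-04, -1.04031640e-03, -9.99999454e-01]]), 'force': array([0.51943822, 0.01174346, 0.44805646]), 'ft_torque': array([-0.04576433, -0.01771779, -0.0303654 ]), 'finger_force': 0.0, 'width': 93.0714073593888}
```

View pics/top0.png

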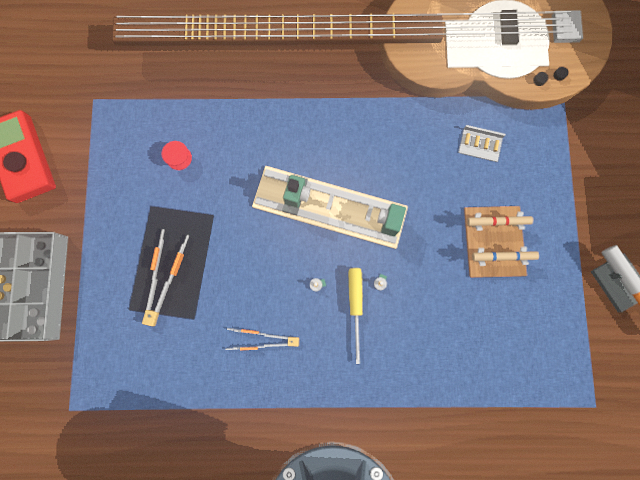

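View pics/scene0.png

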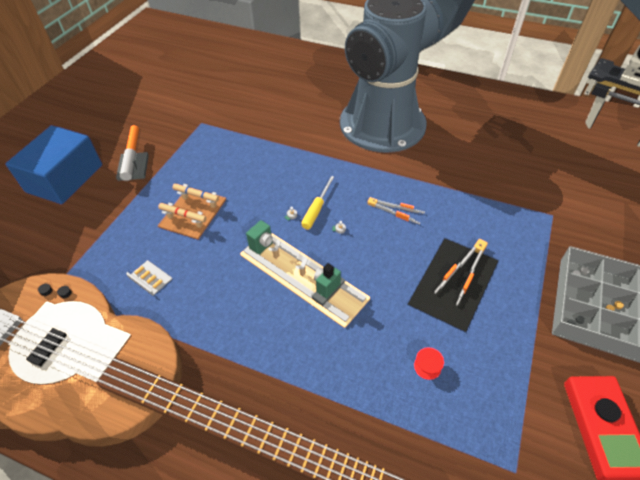

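Run:
```python
import cv2,numpy as np
i=cv2.imread('pics/top0.png')
def cr(u,v,w,h,s): return cv2.resize(i[v:v+h,u:u+w],None,fx=s,fy=s,interpolation=cv2.INTER_CUBIC)
m=np.zeros((600,800,3),np.uint8)
a=cr(245,155,170,100,4.7); m[:470,:799]=a[:470,:799]
cv2.imwrite('pics/c1.png',m[:470])
m=np.zeros((600,800,3),np.uint8)
a=cr(455,200,90,85,4.4);m[:a.shape[0],:a.shape[1]]=a
a=cr(130,200,85,130,4.4);m[:a.shape[0],400:400+a.shape[1]]=a
cv2.imwrite('pics/c2.png',m)
```

```text
(no output)
```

View pics/c1.png

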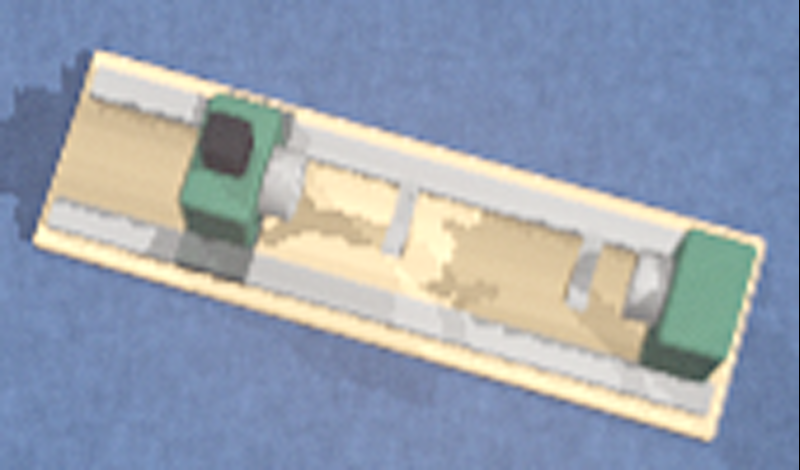

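View pics/c2.png

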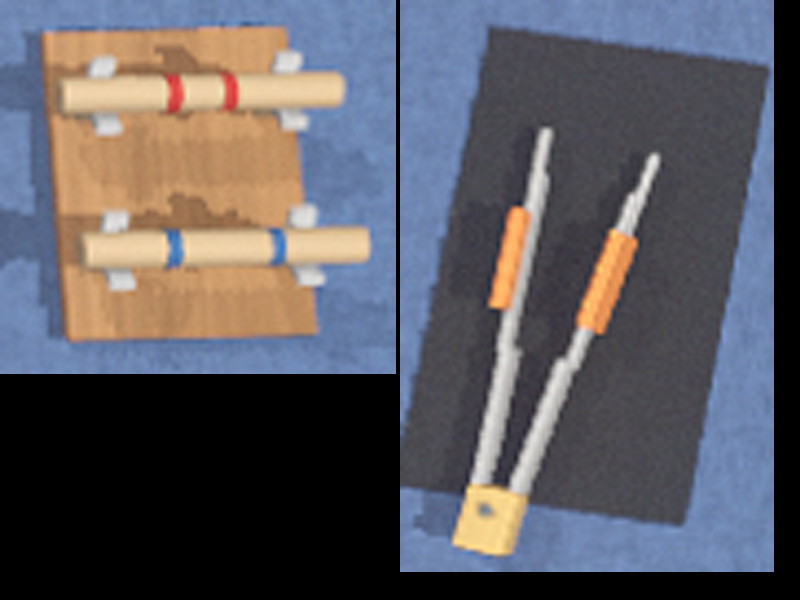

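Run:
```python
from h import *
c=load('top0')
A=lambda u,v,z:atz(c,(245+u/4.7,155+v/4.7),z)
B=lambda u,v,z:atz(c,(455+u/4.4,200+v/4.4),z)
T=lambda u,v,z:atz(c,(130+(u-400)/4.4,200+v/4.4),z)
co=[A(97,52,8),A(763,238,8),A(712,438,8),A(35,243,8)]
n=np.linalg.norm
print('jig',np.round(co,1),[n(co[i]-co[i-1]).round(1) for i in range(4)])
m=sum(co)/4; yd=(co[0]+co[3]-co[1]-co[2]);print(m.round(1),np.degrees(np.arctan2(yd[1],yd[0])))
k=A(229,142,100);print('knob',k.round(1)); print('V', A(400,220,38).round(1),A(583,272,38).round(1))
print('headcup',A(650,288,50).round(1),'tailcup',A(280,184,50).round(1))
e=[B(62,95,38),B(345,89,38)];print('rod',np.round(e,1),n(e[0]-e[1]),((e[0]+e[1])/2).round(1),'rings',((B(175,93,46)+B(231,90,46))/2).round(1),n(B(175,93,46)-B(231,90,46)))
d=e[0]-e[1];print(np.degrees(np.arctan2(d[1],d[0])))
t=[T(547,130,12),T(655,156,12)];s=T(485,553,15);g=[T(512,258,26),T(607,283,26)]
print('tips',np.round(t,1),n(t[0]-t[1]),'spine',s.round(1),'grips',np.round(g,1),n(g[0]-g[1]),((g[0]+g[1])/2).round(1))
d=(t[0]+t[1])/2-s;print(n(d),np.degrees(np.arctan2(d[1],d[0])))
```

```text
jig [[ 658.7  126.3    8. ]
 [ 573.8 -158.2    8. ]
 [ 488.  -133.5    8. ]
 [ 574.3  151.9    8. ]] [np.float64(88.2), np.float64(296.9), np.float64(89.3), np.float64(298.1)]
[573.7  -3.4   8. ] 73.2678388901428
knob [591.8  64.4 100. ]
V [575.7  -3.   38. ] [553.  -77.9  38. ]
headcup [ 543.5 -103.5   50. ] tailcup [588.2  46.2  50. ]
rod [[ 534.1 -269.1   38. ]
 [ 535.7 -391.3   38. ]] 122.16428188908576 [ 534.9 -330.2   38. ] rings [ 533.5 -326.9   46. ] 24.039352296519127
90.71089361974848
tips [[528.5 326.2  12. ]
 [516.2 277.5  12. ]] 50.218432960491825 spine [342.3 343.   15. ] grips [[469.1 334.1  26. ]
 [457.7 292.3  26. ]] 43.30825542740419 [463.4 313.2  26. ]
184.69472373254368 -12.871253506485251
```

The red-ringed rod is the upper one in the rack (top ≈501,221): its rings are 24 mm apart, while the blue pair at 490,257 is 44 mm apart. The large tweezers are the pair on the black pad (150,317). They measure 185 mm with a 50 mm tip gap, and the small pair at 295,341 is not needed. Next, move towards the rod.

>>> drive_tool(translation=[[0.0314, -0.0382, 0], [0.0314, -0.0382, 0], [0.0314, -0.0382, 0], [0.0314, -0.0382, 0], [0.0314, -0.0382, 0], [0.0314, -0.0382, 0], [0.0314, -0.0382, 0], [0.0314, -0.0382, 0], [0.0314, -0.0382, 0], [0.0314, -0.0382, 0]], turn=[[0, 0, -3.75], [0, 0, -3.75], [0, 0, -3.75], [0, 0, -3.75], [0, 0, -3.75], [0, 0, -3.75], [0, 0, -3.75], [0, 0, -3.75], [0, 0, -3.75], [0, 0, -3.75]], fingers=[0.55, 0.55, 0.55, 0.55, 0.55, 0.55, 0.55, 0.55, 0.55, 0.55], force=20)

```text
clock: 1.35
eef_pos: [451.2, 149.3, 185.2]
tcp_rot: [[-0.616, 0.788, -0.0], [0.788, 0.616, 0.0], [0.0, -0.0, -1.0]]
force: [0.3, 0.2, 0.3]
width: 41.7
finger_force: 0.0
```

>>> drive_tool(translation=[[0.0085, -0.048, 0], [0.0085, -0.048, 0], [0.0085, -0.048, 0], [0.0085, -0.048, 0], [0.0085, -0.048, 0], [0.0085, -0.048, 0], [0.0085, -0.048, 0], [0.0085, -0.048, 0], [0.0085, -0.048, -0.02], [0.0085, -0.048, -0.02]], turn=[[0, 0, -3.75], [0, 0, -3.75], [0, 0, -3.75], [0, 0, -3.75], [0, 0, -3.75], [0, 0, -3.75], [0, 0, -3.75], [0, 0, -3.75], [0, 0, -3.75], [0, 0, -3.75]], fingers=[0.55, 0.55, 0.55, 0.55, 0.55, 0.55, 0.55, 0.55, 0.55, 0.55])

```text
clock: 2.6
eef_pos: [535.5, -330.8, 144.6]
tcp_rot: [[-0.009, 1.0, 0.0], [1.0, 0.009, 0.0], [0.0, 0.0, -1.0]]
force: [-0.2, -0.6, 0.5]
width: 41.8
finger_force: 0.0
```

Run:
```python
from h import *
c=shot('wrist','w1'); o=env.get_obs(); print(o['eef_pos'],o['tcp_rot'].round(3),o['width'],o['clock'])
print(proj(c,[o['eef_pos'],[534.5,-329,38],[534.5,-269,38]]).round())
```

```text
[ 534.6232328  -335.03778361  141.36666275] [[-0.003  1.    -0.002]
 [ 1.     0.003  0.   ]
 [ 0.    -0.002 -1.   ]] 41.87926322755504 2.65
[[317. 283.]
 [317. 229.]
 [318. 158.]]
```

View pics/w1.png

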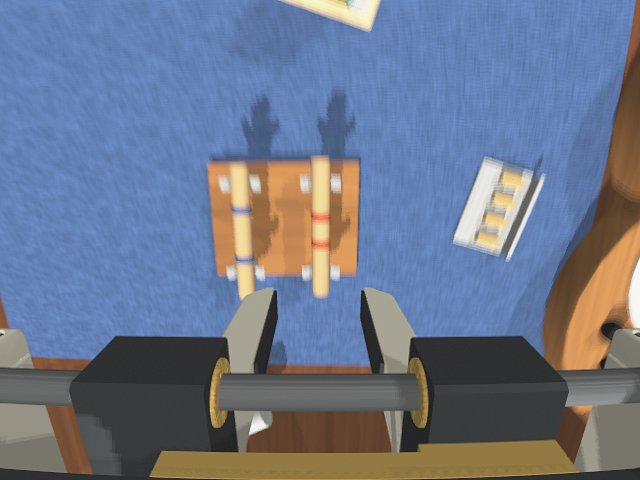

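The rings are red under the fingers: rod middle at (320,230), axis vertical in the picture, within 2 mm of the prediction. Descend, grip and lift.

>>> drive_tool(translation=[[0.0005, 0, -0.02], [0, 0, -0.03], [0, 0, -0.03], [0, 0, -0.025], [0, 0, -0.015], [0, 0, -0.004], [0, 0, 0], [0, 0, 0], [0, 0, 0], [0, 0, 0]], turn=[[0, 0, 0], [0, 0, 0], [0, 0, 0], [0, 0, 0], [0, 0, 0], [0, 0, 0], [0, 0, 0], [0, 0, 0], [0, 0, 0], [0, 0, 0]], fingers=[0.55, 0.55, 0.55, 0.55, 0.55, 0.55, 0.55, 1, 1, 1], force=20)

```text
clock: 3.9
eef_pos: [536.1, -329.3, 21.7]
tcp_rot: [[-0.011, 1.0, 0.0], [1.0, 0.011, -0.0], [-0.0, 0.0, -1.0]]
force: [-0.2, -0.3, -0.4]
width: 16.4
finger_force: 0.0
```

>>> drive_tool(translation=[[0, 0, 0], [0, 0, 0], [0, 0, 0.01], [0, 0, 0.02], [0, 0, 0.03], [0, 0, 0.03], [0, 0, 0.02], [0, 0, 0.01], [0, 0, 0], [0, 0, 0]], turn=[[0, 0, 0], [0, 0, 0], [0, 0, 0], [0, 0, 0], [0, 0, 0], [0, 0, 0], [0, 0, 0], [0, 0, 0], [0, 0, 0], [0, 0, 0]], fingers=[1, 1, 1, 1, 1, 1, 1, 1, 1, 1])

```text
clock: 5.15
eef_pos: [535.6, -329.0, 140.6]
tcp_rot: [[-0.011, 1.0, -0.001], [1.0, 0.011, 0.001], [0.001, -0.001, -1.0]]
force: [-0.9, -0.0, 1.0]
width: 0.3
finger_force: 0.0
```

Run:
```python
from h import *
c=shot('top','t2'); o=env.get_obs(); print(o['eef_pos'],o['width'],o['clock'])
w=shot('wrist','w2')
cv2.imwrite('pics/c3.png',np.hstack([w['pixels'][100:480,100:500],cv2.resize(c['pixels'][150:340,420:620],(400,380))])[:,:,::-1])
```

```text
[ 535.59295349 -328.95735248  140.48416411] 0.5907187275170452 5.2
```

View pics/c3.png

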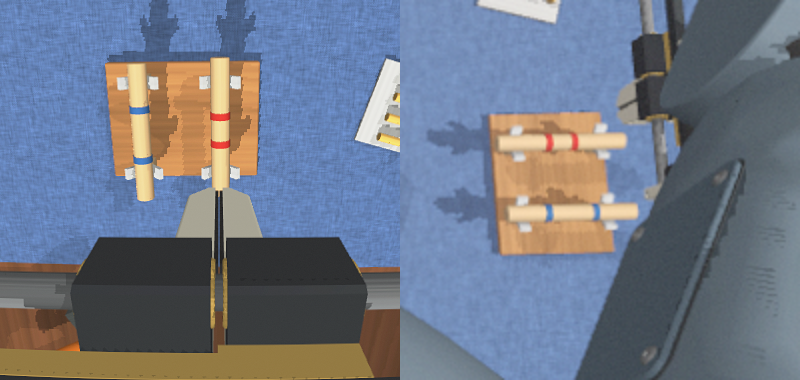

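The fingers shut to 0.3 mm and the rod is still in its rests (crop 220,57 to 220,190), so the grip was missed or slipped. Retry lower, and check the grip before lifting.

>>> drive_tool(translation=[[0, 0, 0], [0, 0, 0], [0, 0, 0], [0, 0, 0], [0, 0, 0], [0, 0, -0.025], [0, 0, -0.035], [0, 0, -0.035], [0, 0, -0.02], [0, 0, -0.008]], turn=[[0, 0, 0], [0, 0, 0], [0, 0, 0], [0, 0, 0], [0, 0, 0], [0, 0, 0], [0, 0, 0], [0, 0, 0], [0, 0, 0], [0, 0, 0]], fingers=[0.55, 0.55, 0.55, 0.55, 0.55, 0.55, 0.55, 0.55, 0.55, 0.55], force=25)

```text
clock: 6.5
eef_pos: [535.8, -329.1, 17.6]
tcp_rot: [[-0.011, 1.0, -0.001], [1.0, 0.011, 0.001], [0.001, -0.001, -1.0]]
force: [-0.3, 0.0, -1.1]
width: 41.8
finger_force: 0.0
```

>>> drive_tool(translation=[[0, 0, 0], [0, 0, 0], [0, 0, 0], [0, 0, 0], [0, 0, 0], [0, 0, 0], [0, 0, 0], [0, 0, 0], [0, 0, 0], [0, 0, 0]], turn=[[0, 0, 0], [0, 0, 0], [0, 0, 0], [0, 0, 0], [0, 0, 0], [0, 0, 0], [0, 0, 0], [0, 0, 0], [0, 0, 0], [0, 0, 0]], fingers=[0.6, 0.7, 0.75, 0.8, 0.85, 0.9, 0.9, 0.9, 0.9, 0.9])

```text
clock: 7.75
eef_pos: [536.0, -329.2, 18.3]
tcp_rot: [[-0.011, 1.0, -0.0], [1.0, 0.011, 0.0], [0.0, -0.0, -1.0]]
force: [0.2, -0.0, 0.2]
width: 9.5
finger_force: 0.0
```

Run:
```python
from h import *
w=shot('wrist','w3'); s=shot('scene','s3'); o=env.get_obs(); print(o['eef_pos'],o['width'],o['finger_force'],o['force'])
print(proj(s,[[534.5,-329,38]]))
cv2.imwrite('pics/c4.png',np.hstack([w['pixels'][100:480,120:520],cv2.resize(s['pixels'][120:265,130:282],(400,380),interpolation=cv2.INTER_CUBIC)])[:,:,::-1])
```

```text
[ 535.96744829 -329.23663376   18.34499229] 9.35518777927059 0.0 [ 0.76067329 -0.90288203  0.17540358]
[[181.18364613 211.72609646]]
```

View pics/c4.png

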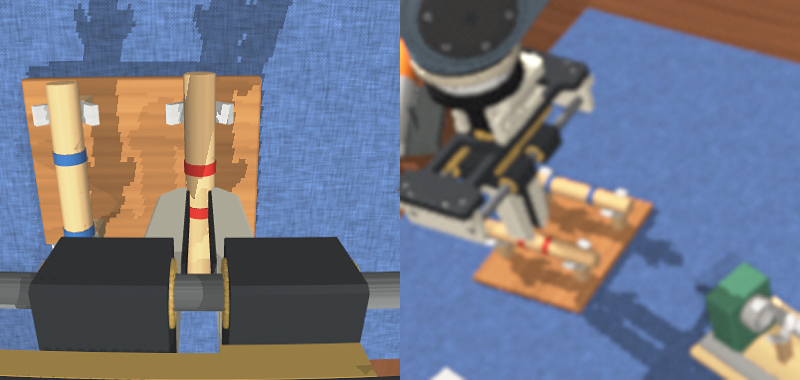

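Run:
```python
from h import *
s=load('s3'); o=env.get_obs(); e=np.array(o['eef_pos'])
S=6.;u0,v0=140,160
im=cv2.resize(s['pixels'][v0:v0+75,u0:u0+100],None,fx=S,fy=S,interpolation=cv2.INTER_CUBIC)[:,:,::-1].copy()
P=[e,e+[0,0,19],e+[4.7,0,0],e+[22,0,0],[534.5,-329,38]]
for p,col in zip(proj(s,P),[(255,0,255),(0,255,255),(255,255,0),(0,255,0),(0,0,0)]):
    q=((p-[u0,v0]+.5)*S).astype(int); cv2.circle(im,tuple(map(int,q)),4,col,-1)
w=load('w3'); cw=w['pixels'][240:420,240:400][:,:,::-1]
cw=cv2.resize(cw,None,fx=2.5,fy=2.5); 
for p,col in zip(proj(w,P),[(255,0,255),(0,255,255),(255,255,0),(0,255,0),(0,0,0)]):
    q=((p-[240,240])*2.5).astype(int); cv2.circle(cw,tuple(map(int,q)),4,col,-1)
print(proj(w,P).round(),cw.shape,im.shape)
m=np.zeros((450,800,3),np.uint8); m[:,:400]=cw; m[:450,400:]=im[:,0:400] if 0 else cv2.resize(im,(400,300))[:300].repeat(1,0) if 0 else np.vstack([cv2.resize(im,(400,300)),np.zeros((150,400,3),np.uint8)])
cv2.imwrite('pics/c5.png',m)
```

```text
[[318. 279.]
 [318. 293.]
 [326. 279.]
 [356. 279.]
 [315. 293.]] (450, 400, 3) (450, 600, 3)
```

View pics/c5.png

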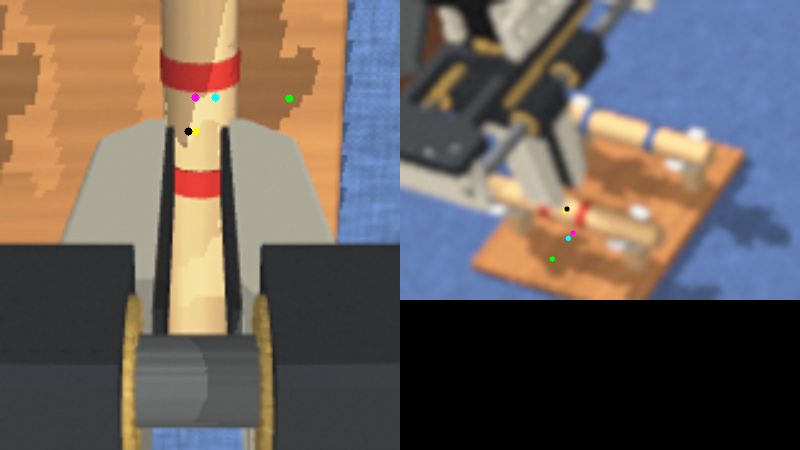

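Run:
```python
from h import *
w=load('w3'); o=env.get_obs(); e=np.array(o['eef_pos']); V=np.array(w['view'])
f=K(w)[0,0]; pc=(V@np.r_[e,1])[:3]; print('f',f,'tcp cam',pc.round(1)); 
for off in (0,10,19,30,40):
  P=e+[0,0,off]
  for dy in (-7.5,7.5): print(off,dy,proj(w,[P+[-4.7,dy,0],P+[4.7,dy,0]]).round(0).tolist())
```

```text
f 364.95339869930694 tcp cam [-2.000e-01  2.020e+01  2.141e+02]
0 -7.5 [[310.0, 291.0], [326.0, 291.0]]
0 7.5 [[310.0, 267.0], [326.0, 267.0]]
10 -7.5 [[310.0, 298.0], [326.0, 298.0]]
10 7.5 [[310.0, 273.0], [327.0, 274.0]]
19 -7.5 [[309.0, 305.0], [327.0, 305.0]]
19 7.5 [[309.0, 280.0], [327.0, 280.0]]
30 -7.5 [[309.0, 315.0], [327.0, 315.0]]
30 7.5 [[309.0, 288.0], [328.0, 288.0]]
40 -7.5 [[308.0, 325.0], [328.0, 325.0]]
40 7.5 [[308.0, 297.0], [328.0, 297.0]]
```

The picture settles it: the fingertips end just above the rod (wrist 310–329,291), about 31 mm short of the reported TCP. The rod was never touched. Open, go 28 mm deeper and close.

>>> drive_tool(translation=[[0, 0, 0], [0, 0, 0], [0, 0, 0], [0, 0, 0], [0, 0, 0], [0, 0, -0.007], [0, 0, -0.007], [0, 0, -0.007], [0, 0, -0.007], [0, 0, 0]], turn=[[0, 0, 0], [0, 0, 0], [0, 0, 0], [0, 0, 0], [0, 0, 0], [0, 0, 0], [0, 0, 0], [0, 0, 0], [0, 0, 0], [0, 0, 0]], fingers=[0.55, 0.55, 0.55, 0.55, 0.55, 0.55, 0.55, 0.55, 0.55, 0.55])

```text
clock: 9.1
eef_pos: [535.6, -329.0, -10.4]
tcp_rot: [[-0.011, 1.0, -0.001], [1.0, 0.011, 0.001], [0.001, -0.001, -1.0]]
force: [-0.3, -0.6, 0.2]
width: 41.9
finger_force: 0.0
```

>>> drive_tool(translation=[[0, 0, 0], [0, 0, 0], [0, 0, 0], [0, 0, 0], [0, 0, 0], [0, 0, 0], [0, 0, 0], [0, 0, 0], [0, 0, 0], [0, 0, 0]], turn=[[0, 0, 0], [0, 0, 0], [0, 0, 0], [0, 0, 0], [0, 0, 0], [0, 0, 0], [0, 0, 0], [0, 0, 0], [0, 0, 0], [0, 0, 0]], fingers=[0.65, 0.75, 0.85, 0.9, 0.9, 0.9, 0.9, 0.9, 0.9, 0.9])

```text
clock: 10.35
eef_pos: [536.5, -329.4, -9.3]
tcp_rot: [[-0.011, 1.0, 0.001], [1.0, 0.011, -0.001], [-0.001, 0.001, -1.0]]
force: [5.0, 0.2, 3.4]
width: 15.1
finger_force: 25.0
```

Grip confirmed at 15 mm and 25 N. Lift and carry the rod over the jig.

>>> drive_tool(translation=[[0, 0, 0.01], [0, 0, 0.02], [0, 0, 0.03], [0, 0, 0.03], [0, 0, 0.02], [0.004, 0.02, 0.003], [0.006, 0.04, 0], [0.005, 0.05, 0], [0.005, 0.05, 0], [0.005, 0.05, 0]], turn=[[0, 0, 0], [0, 0, 0], [0, 0, 0], [0, 0, 0], [0, 0, 0], [0, 0, -2], [0, 0, -3], [0, 0, -3], [0, 0, -3], [0, 0, -3]], fingers=[0.9, 0.9, 0.9, 0.9, 0.9, 0.9, 0.9, 0.9, 0.9, 0.9])

```text
clock: 11.6
eef_pos: [560.7, -117.8, 104.5]
tcp_rot: [[0.233, 0.972, 0.0], [0.972, -0.233, -0.0], [-0.0, 0.0, -1.0]]
force: [1.2, -0.1, -1.5]
width: 15.6
finger_force: 25.0
```

>>> drive_tool(translation=[[0.0025, 0.045, 0], [0.002, 0.03, 0], [0, 0.012, 0], [0, 0, 0], [0, 0, 0], [0, 0, 0], [0, 0, 0], [0, 0, 0], [0, 0, 0], [0, 0, 0]], turn=[[0, 0, -2], [0, 0, -1.4], [0, 0, 0], [0, 0, 0], [0, 0, 0], [0, 0, 0], [0, 0, 0], [0, 0, 0], [0, 0, 0], [0, 0, 0]], fingers=[0.9, 0.9, 0.9, 0.9, 0.9, 0.9, 0.9, 0.9, 0.9, 0.9])

```text
clock: 12.85
eef_pos: [565.5, -32.2, 103.3]
tcp_rot: [[0.289, 0.957, -0.0], [0.957, -0.289, 0.0], [-0.0, -0.0, -1.0]]
force: [-0.1, -0.2, -0.7]
width: 15.4
finger_force: 25.0
```

Run:
```python
from h import *
w=shot('wrist','w6'); o=env.get_obs(); e=np.array(o['eef_pos']); print(e,o['tcp_rot'].round(3).tolist(),o['width'],o['clock'])
th=np.radians(73.2); y=np.array([np.cos(th),np.sin(th),0]);O=np.array([561.3,-46.4,0])
P=[O+y*-60+[0,0,50],O+y*-33+[0,0,38],O+y*45+[0,0,38],O+y*88+[0,0,50]]
im=w['pixels'][:,:,::-1].copy()
for p in proj(w,P): cv2.circle(im,tuple(map(int,p.round())),2,(255,0,255),-1)
cv2.imwrite('pics/c6.png',im)
print(proj(w,P).round())
```

```text
[565.48647484 -32.23172695 103.35173784] [[0.288, 0.957, 0.0], [0.957, -0.288, -0.0], [-0.0, 0.0, -1.0]] 15.24422630299144 12.9
[[318. 340.]
 [318. 303.]
 [318. 206.]
 [318. 147.]]
```

View pics/c6.png

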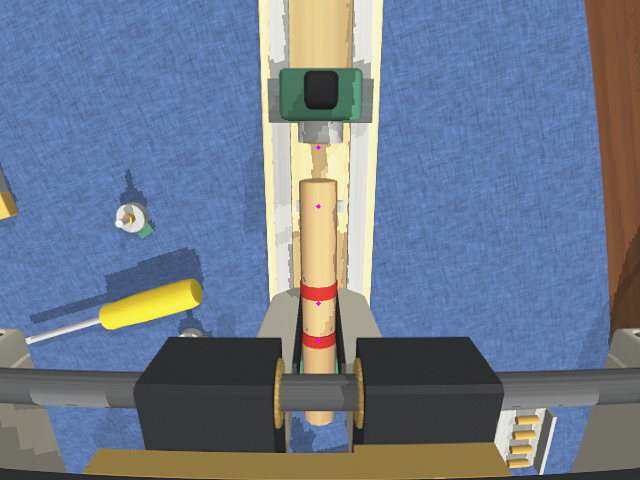

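The rod is held and parallel to the jig, at picture x 318 against 320.5 for the jig axis (about 2 mm off). It is clear of the tailstock cup (mouth at row 145, rod end at row 180). Check the lengthwise position, then lower.

Run:
```python
from h import *
w=load('w6'); th=np.radians(73.2); y=np.array([np.cos(th),np.sin(th),0]);O=np.array([561.3,-46.4,0]); x=np.array([y[1],-y[0],0])
J=lambda p:((p-O)@x,(p-O)@y)
for uv,z in [((319,292.5),157),((319,341),157),((318.5,183),151),((321,145),61),((320.5,90),100),((321,206),40)]: print(uv,np.round(J(atz(w,uv,z)),1))
```

```text
(319, 292.5) [ 0.3 31. ]
(319, 341) [0.3 6.8]
(318.5, 183) [ 0.1 77.4]
(321, 145) [ 1.7 89.5]
(320.5, 90) [  1.2 118.6]
(321, 206) [ 1.9 45.7]
```

>>> drive_tool(translation=[[0.0014, -0.0004, -0.015], [0, 0, -0.02], [0, 0, -0.02], [0, 0, -0.02], [0, 0, -0.012], [0, 0, -0.006], [0, 0, -0.003], [0, 0, 0], [0, 0, 0], [0, 0, 0]], turn=[[0, 0, 0], [0, 0, 0], [0, 0, 0], [0, 0, 0], [0, 0, 0], [0, 0, 0], [0, 0, 0], [0, 0, 0], [0, 0, 0], [0, 0, 0]], fingers=[0.9, 0.9, 0.9, 0.9, 0.9, 0.9, 0.9, 0.9, 0.9, 0.9])

```text
clock: 14.15
eef_pos: [567.1, -32.6, 7.7]
tcp_rot: [[0.288, 0.957, 0.001], [0.957, -0.288, -0.0], [0.0, 0.001, -1.0]]
force: [-0.5, 0.5, -1.1]
width: 15.4
finger_force: 25.0
```

>>> drive_tool(translation=[[0, 0, -0.002], [0, 0, -0.002], [0, 0, -0.001], [0, 0, 0], [0, 0, 0], [0, 0, 0], [0, 0, 0], [0, 0, 0], [0, 0, 0], [0, 0, 0]], turn=[[0, 0, 0], [0, 0, 0], [0, 0, 0], [0, 0, 0], [0, 0, 0], [0, 0, 0], [0, 0, 0], [0, 0, 0], [0, 0, 0], [0, 0, 0]], fingers=[0.9, 0.9, 0.9, 0.9, 0.9, 0.75, 0.65, 0.6, 0.6, 0.6])

```text
clock: 15.4
eef_pos: [566.8, -32.6, 2.3]
tcp_rot: [[0.288, 0.957, -0.0], [0.957, -0.288, 0.0], [-0.0, -0.0, -1.0]]
force: [-0.9, 0.6, 0.1]
width: 37.2
finger_force: 0.0
```

Run:
```python
from h import *
o=env.get_obs();print(o['eef_pos'],o['force'])
```

```text
[566.8450309  -32.6200882    2.27708123] [-0.89303937  0.64246407  0.14031719]
```

Rod released. Go to the knob, open wider and pinch it.

>>> drive_tool(translation=[[0, 0, 0.01], [0, 0, 0.02], [0, 0, 0.03], [0, 0, 0.03], [0, 0, 0.015], [0.0062, 0.02, 0], [0.01, 0.034, 0], [0.01, 0.033, 0], [0.004, 0.012, 0], [0, 0, 0]], turn=[[0, 0, 0], [0, 0, 0], [0, 0, 0], [0, 0, 0], [0, 0, 0], [0, 0, 0], [0, 0, 0], [0, 0, 0], [0, 0, 0], [0, 0, 0]], fingers=[0.6, 0.6, 0.6, 0.6, 0.6, 0.5, 0.5, 0.5, 0.5, 0.5], force=15)

```text
clock: 16.65
eef_pos: [596.7, 67.2, 106.4]
tcp_rot: [[0.287, 0.958, -0.001], [0.958, -0.287, -0.0], [-0.0, -0.001, -1.0]]
force: [0.3, -0.5, 0.1]
width: 46.4
finger_force: 0.0
```

Run:
```python
from h import *
w=shot('wrist','w7'); o=env.get_obs();print(o['eef_pos'])
im=w['pixels'].astype(int)
hsv=cv2.cvtColor(w['pixels'],cv2.COLOR_RGB2HSV)
# red rings, dark knob blobs, green blobs
def blobs(m,name,a=40):
    n,l,s,c=cv2.connectedComponentsWithStats(m.astype(np.uint8))
    for i in range(1,n):
        if s[i,4]>a: print(name,s[i].tolist(),c[i].round(1))
blobs(((hsv[...,0]<6)|(hsv[...,0]>174))&(hsv[...,1]>150)&(hsv[...,2]>80),'red')
blobs((hsv[...,0]>60)&(hsv[...,0]<90)&(hsv[...,1]>70),'green',150)
blobs((hsv[...,2]<50),'dark',150)
```

```text
[596.67067917  66.37258968 106.64533394]
red [308, 350, 21, 12, 125] [318.4 357.3]
green [283, 221, 72, 56, 3011] [318.5 245. ]
green [290, 411, 19, 42, 404] [297.4 434.2]
green [328, 411, 18, 42, 411] [338.1 434.1]
dark [304, 247, 29, 38, 604] [318.3 259.5]
dark [248, 291, 25, 83, 861] [261.3 336.8]
dark [365, 291, 26, 83, 873] [375.8 336.8]
dark [63, 336, 167, 116, 6321] [157.9 372.5]
dark [408, 336, 167, 116, 6235] [479.7 371.5]
dark [0, 468, 217, 12, 972] [ 70.8 476. ]
dark [457, 468, 183, 12, 931] [572.1 475.8]
```

>>> drive_tool(translation=[[0, 0, -0.015], [0, 0, -0.02], [0, 0, -0.015], [0, 0, -0.009], [0, 0, -0.004], [0, 0, 0], [0, 0, 0], [0, 0, 0], [0, 0, 0], [0, 0, 0]], turn=[[0, 0, 0], [0, 0, 0], [0, 0, 0], [0, 0, 0], [0, 0, 0], [0, 0, 0], [0, 0, 0], [0, 0, 0], [0, 0, 0], [0, 0, 0]], fingers=[0.5, 0.5, 0.5, 0.5, 0.5, 0.6, 0.7, 0.8, 0.9, 0.9])

```text
clock: 17.95
eef_pos: [596.4, 66.7, 44.6]
tcp_rot: [[0.289, 0.957, -0.001], [0.957, -0.289, 0.0], [-0.0, -0.001, -1.0]]
force: [-4.7, 1.1, 4.7]
width: 17.8
finger_force: 15.0
```

Run:
```python
from h import *
w=load('w7'); th=np.radians(73.2); y=np.array([np.cos(th),np.sin(th),0]);O=np.array([562.8,-46.9,0]); x=np.array([y[1],-y[0],0])
J=lambda p:((p-O)@x,(p-O)@y)
for uv,z in [((318.5,247),100),((318.5,277),100),((318.5,285),100),((318.5,221),70),((318.4,357),57)]: print(uv,np.round(J(atz(w,uv,z)),1))
print(J(env.get_obs()['eef_pos']))
```

```text
(318.5, 247) [ -0.3 136.7]
(318.5, 277) [ -0.3 117.7]
(318.5, 285) [ -0.3 112.4]
(318.5, 221) [ -0.4 145.2]
(318.4, 357) [-0.4 31.5]
(np.float64(-0.6109711781290414), np.float64(118.43241451433978))
```

>>> drive_tool(translation=[[-0.0005, -0.0015, 0], [-0.001, -0.0035, 0], [-0.0015, -0.005, 0], [-0.0015, -0.005, 0], [-0.0015, -0.005, 0], [-0.0015, -0.005, 0], [-0.0015, -0.005, 0], [-0.001, -0.003, 0], [0, 0, 0], [0, 0, 0]], turn=[[0, 0, 0], [0, 0, 0], [0, 0, 0], [0, 0, 0], [0, 0, 0], [0, 0, 0], [0, 0, 0], [0, 0, 0], [0, 0, 0], [0, 0, 0]], fingers=[0.9, 0.9, 0.9, 0.9, 0.9, 0.9, 0.9, 0.9, 0.9, 0.9])

```text
clock: 19.2
eef_pos: [586.4, 33.6, 44.6]
tcp_rot: [[0.289, 0.957, -0.001], [0.957, -0.289, 0.0], [-0.0, -0.001, -1.0]]
force: [-5.9, 1.6, 5.6]
width: 17.8
finger_force: 15.0
```

Run:
```python
from h import *
c=shot('scene','s8'); w=shot('wrist','w8'); o=env.get_obs();print(o['eef_pos'],o['force'],o['width'])
```

```text
[586.40258126  33.64488612  44.61477663] [-5.16731091  0.97197434  5.61309498] 17.64243278139351
```

>>> drive_tool(translation=[[-0.0003, -0.001, 0], [-0.0003, -0.001, 0], [-0.0003, -0.001, 0], [-0.0003, -0.001, 0], [-0.0003, -0.001, 0], [-0.0003, -0.001, 0], [0, 0, 0], [0, 0, 0], [0, 0, 0], [0, 0, 0]], turn=[[0, 0, 0], [0, 0, 0], [0, 0, 0], [0, 0, 0], [0, 0, 0], [0, 0, 0], [0, 0, 0], [0, 0, 0], [0, 0, 0], [0, 0, 0]], fingers=[0.9, 0.9, 0.9, 0.9, 0.9, 0.9, 0.9, 0.9, 0.9, 0.9])

```text
clock: 20.55
eef_pos: [585.5, 30.4, 44.6]
tcp_rot: [[0.289, 0.957, 0.001], [0.957, -0.289, 0.004], [0.004, -0.0, -1.0]]
force: [0.5, 20.0, 1.4]
width: 17.9
finger_force: 15.0
```

>>> drive_tool(translation=[[-0.0003, -0.001, 0], [-0.0003, -0.001, 0], [-0.0003, -0.001, 0], [-0.0003, -0.001, 0], [0, 0, 0], [0, 0, 0], [0, 0, 0], [0, 0, 0], [0, 0, 0], [0, 0, 0]], turn=[[0, 0, 0], [0, 0, 0], [0, 0, 0], [0, 0, 0], [0, 0, 0], [0, 0, 0], [0, 0, 0], [0, 0, 0], [0, 0, 0], [0, 0, 0]], fingers=[0.9, 0.9, 0.9, 0.9, 0.9, 0.9, 0.9, 0.9, 0.9, 0.9])

```text
clock: 21.8
eef_pos: [584.3, 26.5, 44.5]
tcp_rot: [[0.289, 0.957, 0.001], [0.957, -0.289, 0.004], [0.004, -0.0, -1.0]]
force: [0.8, 21.4, -0.2]
width: 17.8
finger_force: 15.0
```

The force jumped to 20 N after about 37.5 mm of travel, and then the pads slipped on the knob. That is the stop expected at slide 0.060. Release, rise and check.

>>> drive_tool(translation=[[0, 0, 0], [0, 0, 0], [0, 0, 0], [0, 0, 0.015], [0, 0, 0.03], [0, 0, 0.03], [0, 0, 0.02], [0, 0, 0], [0, 0, 0], [0, 0, 0]], turn=[[0, 0, 0], [0, 0, 0], [0, 0, 0], [0, 0, 0], [0, 0, 0], [0, 0, 0], [0, 0, 0], [0, 0, 0], [0, 0, 0], [0, 0, 0]], fingers=[0.7, 0.5, 0.5, 0.5, 0.5, 0.5, 0.5, 0.5, 0.5, 0.5])

```text
clock: 23.05
eef_pos: [583.6, 23.4, 138.4]
tcp_rot: [[0.289, 0.957, -0.002], [0.957, -0.289, 0.0], [-0.0, -0.001, -1.0]]
force: [-0.4, 0.7, 0.2]
width: 46.4
finger_force: 0.0
```

>>> drive_tool(translation=[[-0.008, 0.03, 0.01], [-0.014, 0.05, 0], [-0.014, 0.05, 0], [-0.014, 0.05, 0], [-0.014, 0.05, 0], [-0.013, 0.03, 0], [-0.013, 0.01, 0], [-0.013, 0.005, 0], [-0.012, 0, 0], [-0.0065, 0.01, 0]], turn=[[0, 0, 9], [0, 0, 9], [0, 0, 9], [0, 0, 9], [0, 0, 9], [0, 0, 9], [0, 0, 9], [0, 0, 9], [0, 0, 9], [0, 0, 9]], fingers=[0, 0, 0, 0, 0, 0, 0, 0, 0, 0])

```text
clock: 24.3
eef_pos: [461.8, 308.1, 148.7]
tcp_rot: [[-0.959, 0.284, -0.001], [0.284, 0.959, -0.001], [0.001, -0.001, -1.0]]
force: [0.3, 0.1, 0.4]
width: 93.1
finger_force: 0.0
```

Run:
```python
from h import *
w=shot('wrist','w9'); t=shot('top','t9'); o=env.get_obs();print(o['eef_pos'],o['tcp_rot'].round(3).tolist(),o['width'],o['clock'])
def blobs(c,m,name,a):
    n,l,s,ce=cv2.connectedComponentsWithStats(m.astype(np.uint8))
    for i in range(1,n):
        if s[i,4]>a: print(name,s[i].tolist(),ce[i].round(1))
for c,n in ((w,'w'),(t,'t')):
    hsv=cv2.cvtColor(c['pixels'],cv2.COLOR_RGB2HSV); H,S,V=hsv[...,0],hsv[...,1],hsv[...,2]
    blobs(c,((H<5)|(H>174))&(S>140)&(V>80),n+' red',6)
    blobs(c,(H>6)&(H<14)&(S>170)&(V>140),n+' orange',30)
a=w['pixels'];b=cv2.resize(t['pixels'][150:260,240:420],(720,440),interpolation=cv2.INTER_CUBIC)
m=np.zeros((600,800,3),np.uint8); m[:300,:400]=cv2.resize(a,(400,300)); b=cv2.resize(b,(480,293)); m[305:598,:480]=b
s=env.camera('scene')['pixels'][210:330,230:380]; m[:300,400:775]=cv2.resize(s,(375,300),interpolation=cv2.INTER_CUBIC)
cv2.imwrite('pics/c9.png',m[:,:,::-1])
```

```text
[461.89353397 308.78085978 148.78443686] [[-0.958, 0.286, -0.001], [0.286, 0.958, -0.0], [0.001, -0.001, -1.0]] 92.75326968081964 24.4
w red [581, 251, 59, 83, 3122] [616.  297.4]
w red [356, 411, 47, 24, 882] [377.7 420.8]
t red [0, 110, 43, 67, 1134] [ 21.6 140.5]
t red [162, 141, 30, 29, 637] [176.2 154.9]
t red [346, 202, 3, 7, 13] [346.9 204.8]
t red [358, 206, 3, 7, 13] [358.9 208.8]
t orange [634, 294, 6, 10, 32] [637.1 297.7]
```

Run:
```python
from h import *
t=load('t9'); t0=load('top0'); w=load('w9')
th=np.radians(73.2); y=np.array([np.cos(th),np.sin(th),0]);O=np.array([562.8,-46.9,0]); x=np.array([y[1],-y[0],0])
J=lambda p:np.round(((p-O)@x,(p-O)@y),1)
for uv in [(346.9,204.8),(358.9,208.8)]: print(J(atz(t,uv,57)))
hs=lambda c:cv2.cvtColor(c['pixels'],cv2.COLOR_RGB2HSV)
h0=hs(t0);print(h0[254:264:3,153:158].tolist())
def bl(m,a):
    n,l,s,ce=cv2.connectedComponentsWithStats(m.astype(np.uint8))
    return [(s[i].tolist(),ce[i].round(1).tolist()) for i in range(1,n) if s[i,4]>a]
for c in (w,):
    h=hs(c); print(bl((h[...,0]>5)&(h[...,0]<14)&(h[...,1]>150)&(h[...,2]>120),60))
P=np.array([[463.4,313.2,15],[469.1,334.1,26],[457.7,292.3,26],[528.5,326.2,12],[516.2,277.5,12],[342.3,343,15],[463.4,313.2,26]])
print(proj(w,P).round())
# green tailstock / knob in t9
h=hs(t);print('green',bl((h[...,0]>60)&(h[...,0]<90)&(h[...,1]>70),60)); print('g0',bl((h0[...,0]>60)&(h0[...,0]<90)&(h0[...,1]>70),60))
```

```text
[-1.7 12.8]
[ -2.8 -11.2]
[[[10, 145, 171], [13, 158, 246], [15, 151, 255], [14, 156, 255], [13, 163, 228]], [[12, 154, 225], [15, 154, 255], [15, 152, 255], [14, 158, 250], [11, 109, 222]], [[16, 149, 255], [16, 147, 255], [15, 154, 255], [12, 151, 219], [11, 78, 213]], [[15, 150, 255], [14, 158, 255], [13, 165, 233], [10, 98, 222], [11, 14, 196]]]
[([584, 249, 56, 41, 83], [612.8, 268.0]), ([579, 293, 23, 41, 109], [589.4, 315.6])]
[[325. 224.]
 [349. 227.]
 [301. 228.]
 [356. 281.]
 [305. 283.]
 [319.  81.]
 [325. 227.]]
green [([387, 204, 19, 28, 287], [395.9, 216.1])]
g0 [([386, 204, 20, 28, 270], [396.0, 215.9])]
```

View pics/c9.png

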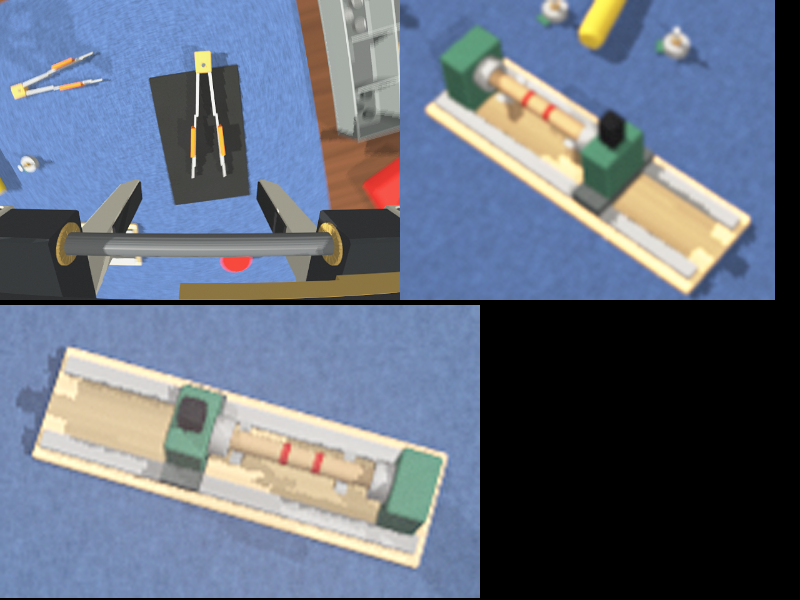

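The rod is seated in both cups: scene and top crops show both ends inside, and the rings sit at jig y ±12 mm. Now locate the tweezers numerically in the wrist picture (grips ≈310,227 and 354,222).

```bash
cat >> h.py <<'E'
def bl(m,a):
    n,l,s,ce=cv2.connectedComponentsWithStats(m.astype(np.uint8))
    return [(i,s[i],ce[i],l) for i in range(1,n) if s[i,4]>a]
def hs(c): return cv2.cvtColor(c['pixels'],cv2.COLOR_RGB2HSV)
def orange(c,a=60):
    h=hs(c); return bl((h[...,0]>8)&(h[...,0]<18)&(h[...,1]>110)&(h[...,2]>180),a)
E
python3 - <<'E'
from h import *
w=shot('wrist','w10'); o=env.get_obs(); print(o['eef_pos'],o['tcp_rot'].round(3).tolist())
for i,s,c,l in orange(w):
    if s[1]>350: continue
    v,u=np.where(l==i); (cc,d,ang)=cv2.minAreaRect(np.c_[u,v].astype(np.float32)); print(s.tolist(),c.round(1),np.round(cc,1),np.round(d,1),round(ang,1),atz(w,cc,26).round(1))
# spine: yellow
h=hs(w)
for i,s,c,l in bl((h[...,0]>17)&(h[...,0]<28)&(h[...,1]>90)&(h[...,2]>180),80): print('y',s.tolist(),c.round(1),atz(w,c,26).round(1))
# tips: bright grey rows 260-290
m=(h[...,1]<60)&(h[...,2]>120); 
for v in (255,262,270,276,280,282,284,286): print(v,[ (int(r[0]),int(r[-1])) for r in np.split(q:=np.where(m[v,280:380])[0]+280,np.where(np.diff(q)>1)[0]+1) if len(r)])
print(atz(w,(309,282),12),atz(w,(358,282),12))
E
```

```text
File "<stdin>", line 11
SyntaxError: assignment expression cannot be used in a comprehension iterable expression
```

Run:
```python
from h import *
w=shot('wrist','w10'); o=env.get_obs(); print(o['eef_pos'],o['tcp_rot'].round(3).tolist())
for i,s,c,l in orange(w):
    if s[1]>350: continue
    v,u=np.where(l==i); (cc,d,ang)=cv2.minAreaRect(np.c_[u,v].astype(np.float32)); print(s.tolist(),c.round(1),np.round(cc,1),np.round(d,1),round(ang,1),atz(w,cc,26).round(1))
h=hs(w)
for i,s,c,l in bl((h[...,0]>17)&(h[...,0]<28)&(h[...,1]>90)&(h[...,2]>180),80): print('y',s.tolist(),c.round(1),atz(w,c,26).round(1))
m=(h[...,1]<60)&(h[...,2]>120)
for v in (255,265,272,276,280,282,284,286):
    q=np.where(m[v,280:380])[0]+280
    print(v,[(int(r[0]),int(r[-1])) for r in np.split(q,np.where(np.diff(q)>1)[0]+1) if len(r)])
```

```text
[462.52455066 308.23922228 148.90715314] [[-0.957, 0.292, -0.001], [0.292, 0.957, -0.0], [0.0, -0.001, -1.0]]
[85, 92, 30, 18, 66] [100.9 102.7] [100.3 103.1] [ 6.2 32.2] 57.8 [304.5 162.7  26. ]
y [311, 82, 27, 35, 127] [329.2  99.3] [360.5 348.2  26. ]
y [82, 93, 32, 17, 152] [ 96.9 100.9] [302.  160.6  26. ]
y [94, 132, 34, 10, 155] [110.7 136.5] [332.5 159.6  26. ]
y [348, 204, 11, 46, 276] [352.6 226.3] [470.6 337.8  26. ]
y [304, 206, 7, 46, 256] [306.9 228.9] [460.9 297.3  26. ]
y [514, 356, 20, 16, 200] [522.5 363.8] [666.2 470.2  26. ]
y [90, 386, 5, 34, 96] [ 92.1 401. ] [578.9  10.2  26. ]
255 [(306, 311), (351, 356)]
265 [(306, 311), (354, 357)]
272 [(306, 308), (355, 358)]
276 [(306, 308), (356, 358)]
280 [(306, 308), (356, 359)]
282 [(306, 308), (356, 359)]
284 [(306, 308)]
286 []
```

>>> drive_tool(translation=[[0.001, 0.003, -0.01], [0.001, 0.003, -0.02], [0.001, 0.0028, -0.025], [0, 0, -0.025], [0, 0, -0.012], [0, 0, -0.008], [0, 0, 0], [0, 0, 0], [0, 0, 0], [0, 0, 0]], turn=[[0, 0, 1.2], [0, 0, 1.2], [0, 0, 1.2], [0, 0, 0], [0, 0, 0], [0, 0, 0], [0, 0, 0], [0, 0, 0], [0, 0, 0], [0, 0, 0]], fingers=[0.1, 0.1, 0.1, 0.1, 0.1, 0.1, 0.1, 0.1, 0.1, 0.1], force=30)

```text
clock: 25.75
eef_pos: [465.7, 317.3, 49.7]
tcp_rot: [[-0.974, 0.228, 0.0], [0.228, 0.974, 0.0], [-0.0, 0.0, -1.0]]
force: [0.0, -0.5, 0.3]
width: 83.9
finger_force: 0.0
```

Run:
```python
from h import *
w=shot('wrist','w11'); o=env.get_obs(); e=np.array(o['eef_pos']);R=np.array(o['tcp_rot']);print(e,R.round(3).tolist(),o['width'])
print('e+30',proj(w,[e,e+[0,0,30],e+[0,0,30]+46*R[:,1],e+[0,0,30]-46*R[:,1]]).round())
T=lambda p:np.round(R.T@(p-e),1)
h=hs(w)
for i,s,c,l in bl((h[...,0]>9)&(h[...,0]<28)&(h[...,1]>90)&(h[...,2]>180),100):
    v,u=np.where(l==i)
    print(s.tolist(),c.round(1),atz(w,c,26).round(1),T(atz(w,c,26)))
m=(h[...,1]<60)&(h[...,2]>120)
for v in range(290,400,10):
    q=np.where(m[v,260:420])[0]+260
    print(v,[(int(r[0]),int(r[-1])) for r in np.split(q,np.where(np.diff(q)>1)[0]+1) if len(r)])
```

```text
[465.68820806 317.25586536  49.62387139] [[-0.974, 0.228, 0.0], [0.228, 0.974, 0.0], [-0.0, 0.0, -1.0]] 83.88469823891792
e+30 [[319. 279.]
 [319. 302.]
 [409. 301.]
 [229. 301.]]
[0, 55, 25, 17, 208] [11.6 62.9] [303.4 171.2  26. ] [ 124.8 -179.2   23.5]
[305, 58, 37, 51, 180] [331.8  86.4] [362.6 349.   26. ] [107.6   7.4  23.6]
[0, 112, 44, 14, 332] [ 21.  118.2] [333.7 163.9  26. ] [  93.5 -179.4   23.5]
[282, 225, 14, 71, 655] [288.5 260.4] [458.3 298.9  26. ] [  3.  -19.6  23.6]
[346, 225, 12, 71, 643] [351.6 261.3] [468.2 338.5  26. ] [ 2.4 21.2 23.6]
[562, 309, 78, 23, 480] [598.  319.8] [551.8 500.2  26. ] [-42.1 197.7  23.7]
[495, 357, 31, 42, 486] [511.6 373.7] [581.3 435.6  26. ] [-85.6 141.5  23.7]
[111, 374, 13, 51, 221] [114.9 400.3] [537.7 141.   26. ] [-110.3 -155.2   23.6]
[514, 392, 13, 33, 151] [522.3 408.7] [616.1 442.2  26. ] [-118.   155.9   23.7]
[261, 479, 120, 1, 120] [320.5 479. ] [648.6 275.8  26. ] [-187.6    1.3   23.7]
290 [(292, 293), (346, 347), (406, 419)]
300 [(285, 292), (347, 354), (412, 419)]
310 [(284, 291), (347, 354), (417, 419)]
320 [(284, 288), (350, 355)]
330 [(283, 287), (351, 355)]
340 []
350 []
360 []
370 []
380 [(393, 419)]
390 [(260, 419)]
```

>>> drive_tool(translation=[[-0.001, 0.0006, -0.01], [-0.0012, 0.0007, -0.02], [0, 0, -0.016], [0, 0, -0.01], [0, 0, -0.007], [0, 0, -0.005], [0, 0, -0.0026], [0, 0, 0], [0, 0, 0], [0, 0, 0]], turn=[[0, 0, 0], [0, 0, 0], [0, 0, 0], [0, 0, 0], [0, 0, 0], [0, 0, 0], [0, 0, 0], [0, 0, 0], [0, 0, 0], [0, 0, 0]], fingers=[0.1, 0.1, 0.1, 0.1, 0.1, 0.1, 0.1, 0.1, 0.1, 0.1], force=30)

```text
clock: 27.05
eef_pos: [463.5, 318.6, -21.0]
tcp_rot: [[-0.974, 0.228, 0.0], [0.228, 0.974, 0.0], [-0.0, 0.0, -1.0]]
force: [-1.2, 0.6, -0.4]
width: 83.8
finger_force: 0.0
```

Run:
```python
from h import *
w=shot('wrist','w12'); o=env.get_obs(); e=np.array(o['eef_pos']);R=np.array(o['tcp_rot']);print(e,o['width'],o['force'])
hw=o['width']/2
for off in (28,30,32,34): print(off,proj(w,[e+[0,0,off]+s*hw*R[:,1]-7.5*R[:,0] for s in (-1,1)]).round(1).tolist())
h=hs(w); g=w['pixels'].astype(int)
for v in range(280,300,2): print(v,[tuple(g[v,u]) for u in range(384,414,4)])
T=lambda p:np.round(R.T@(p-e),1)
for i,s,c,l in bl((h[...,0]>9)&(h[...,0]<28)&(h[...,1]>90)&(h[...,2]>180),300):
    if s[1]>200 and 250<c[0]<400: print(s.tolist(),c.round(1),T(atz(w,c,26)))
```

```text
[463.45291835 318.54913871 -21.0741584 ] 83.68455302922389 [ 0.47676547  0.73070313 -0.0283945 ]
28 [[238.5, 312.7], [399.0, 312.8]]
30 [[237.7, 314.6], [399.8, 314.6]]
32 [[236.9, 316.4], [400.6, 316.5]]
34 [[236.1, 318.3], [401.5, 318.4]]
280 [(np.int64(60), np.int64(62), np.int64(60)), (np.int64(61), np.int64(60), np.int64(59)), (np.int64(59), np.int64(59), np.int64(58)), (np.int64(69), np.int64(67), np.int64(67)), (np.int64(68), np.int64(70), np.int64(70)), (np.int64(68), np.int64(70), np.int64(66)), (np.int64(69), np.int64(69), np.int64(69)), (np.int64(70), np.int64(71), np.int64(70))]
282 [(np.int64(60), np.int64(61), np.int64(59)), (np.int64(58), np.int64(60), np.int64(59)), (np.int64(61), np.int64(63), np.int64(61)), (np.int64(69), np.int64(69), np.int64(69)), (np.int64(68), np.int64(69), np.int64(65)), (np.int64(68), np.int64(69), np.int64(66)), (np.int64(68), np.int64(70), np.int64(67)), (np.int64(67), np.int64(70), np.int64(68))]
284 [(np.int64(63), np.int64(65), np.int64(62)), (np.int64(61), np.int64(61), np.int64(60)), (np.int64(62), np.int64(61), np.int64(60)), (np.int6
[... 2215 characters left out ...]
, np.int64(66), np.int64(64)), (np.int64(50), np.int64(51), np.int64(51)), (np.int64(81), np.int64(81), np.int64(76)), (np.int64(203), np.int64(200), np.int64(181))]
298 [(np.int64(60), np.int64(62), np.int64(59)), (np.int64(61), np.int64(63), np.int64(59)), (np.int64(62), np.int64(63), np.int64(60)), (np.int64(72), np.int64(72), np.int64(71)), (np.int64(69), np.int64(71), np.int64(67)), (np.int64(50), np.int64(50), np.int64(50)), (np.int64(53), np.int64(53), np.int64(54)), (np.int64(194), np.int64(191), np.int64(173))]
[268, 263, 18, 98, 958] [276.8 308.1] [  5.  -19.3 -47.1]
[355, 264, 17, 99, 1265] [362.7 314.9] [  1.5  20.4 -47.1]
[303, 453, 85, 22, 362] [336.6 459.6] [-87.    9.7 -47.1]
```

>>> drive_tool(translation=[[0, 0, -0.0015], [0, 0, -0.001], [0, 0, 0], [0, 0, 0], [0, 0, 0], [0, 0, 0], [0, 0, 0], [0, 0, 0], [0, 0, 0], [0, 0, 0]], turn=[[0, 0, 0], [0, 0, 0], [0, 0, 0], [0, 0, 0], [0, 0, 0], [0, 0, 0], [0, 0, 0], [0, 0, 0], [0, 0, 0], [0, 0, 0]], fingers=[0.1, 0.2, 0.3, 0.4, 0.45, 0.5, 0.55, 0.6, 0.63, 0.657], force=30)

```text
clock: 28.35
eef_pos: [463.4, 318.5, -23.7]
tcp_rot: [[-0.974, 0.228, 0.0], [0.228, 0.974, 0.0], [-0.0, 0.0, -1.0]]
force: [0.3, -0.1, 0.5]
width: 32.8
finger_force: 9.5
```

>>> drive_tool(translation=[[0, 0, 0], [0, 0, 0], [0, 0, 0], [0, 0, 0], [0, 0, 0], [0, 0, 0.002], [0, 0, 0.003], [0, 0, 0.003], [0, 0, 0.002], [0, 0, 0]], turn=[[0, 0, 0], [0, 0, 0], [0, 0, 0], [0, 0, 0], [0, 0, 0], [0, 0, 0], [0, 0, 0], [0, 0, 0], [0, 0, 0], [0, 0, 0]], fingers=[0.657, 0.657, 0.657, 0.657, 0.657, 0.657, 0.657, 0.657, 0.657, 0.657])

```text
clock: 29.6
eef_pos: [463.5, 318.5, -13.6]
tcp_rot: [[-0.974, 0.228, 0.0], [0.228, 0.974, 0.0], [-0.0, 0.0, -1.0]]
force: [0.4, -0.1, -1.1]
width: 32.3
finger_force: 9.5
```

```bash
cat > tip.py <<'E'
from h import *
import sys
w=shot('wrist',sys.argv[1]); o=env.get_obs(); e=np.array(o['eef_pos']);R=np.array(o['tcp_rot']);print(e,o['width'],o['finger_force'],o['force'].round(1),o['clock'])
h=hs(w)
for i,s,c,l in bl((h[...,0]>9)&(h[...,0]<28)&(h[...,1]>90)&(h[...,2]>180),100):
    if 250<c[0]<400: print('or',s.tolist(),c.round(1))
m=(h[...,1]<60)&(h[...,2]>110)
for v in range(int(sys.argv[2]),int(sys.argv[3]),4):
    q=np.where(m[v,270:370])[0]+270
    print(v,[(int(r[0]),int(r[-1])) for r in np.split(q,np.where(np.diff(q)>1)[0]+1) if len(r)],end=' ')
E
python3 tip.py w13 300 400
```

```text
[463.3674907  318.50149646 -13.71361325] 32.22431241082813 9.546417742967606 [-0.5  0.2 -0.8] 29.65
or [345, 26, 7, 75, 124] [349.3  65.8]
or [296, 96, 48, 6, 123] [318.7  99.5]
or [283, 265, 15, 99, 990] [290.9 307.7]
or [339, 266, 17, 100, 1322] [346.5 316.8]
300 [(270, 280), (298, 300), (337, 339), (357, 369)] 304 [(270, 280), (298, 300), (337, 339), (358, 369)] 308 [(270, 278), (298, 300), (337, 339), (358, 369)] 312 [(270, 278), (298, 300), (337, 339), (359, 369)] 316 [(270, 277), (298, 300), (337, 339), (360, 369)] 320 [(270, 276), (298, 300), (337, 339), (361, 369)] 324 [(270, 275), (298, 300), (337, 339), (362, 369)] 328 [(270, 274), (298, 300), (336, 338), (363, 369)] 332 [(270, 273), (298, 300), (336, 338), (364, 369)] 336 [(270, 272), (298, 300), (336, 338), (365, 369)] 340 [(270, 272), (298, 300), (336, 338), (365, 369)] 344 [(270, 271), (298, 300), (335, 338), (366, 369)] 348 [(270, 270), (298, 300), (335, 338), (367, 369)] 352 [(298, 300), (335, 338), (368, 369)] 356 [(297, 300), (335, 338), (369, 369)] 360 [(297, 300), (335, 338)] 364 [(295, 300), (335, 339)] 368 [(290, 300), (334, 345)] 372 [(290, 300), (334, 345)] 376 [] 380 [(270, 278), (280, 282), (284, 285), (287, 369)] 384 [(270, 369)] 388 [(270, 369)] 392 [(270, 369)] 396 [(270, 369)]
```

>>> drive_tool(translation=[[0, 0, 0.004], [0, 0, 0.008], [0, 0, 0.012], [0, 0, 0.014], [0, 0, 0.014], [0, 0, 0.014], [0, 0, 0.014], [0, 0, 0.012], [0, 0, 0.006], [0, 0, 0.002]], turn=[[0, 0, 0], [0, 0, 0], [0, 0, 0], [0, 0, 0], [0, 0, 0], [0, 0, 0], [0, 0, 0], [0, 0, 0], [0, 0, 0], [0, 0, 0]], fingers=[0.657, 0.657, 0.657, 0.657, 0.657, 0.657, 0.657, 0.657, 0.657, 0.657])

```text
clock: 30.9
eef_pos: [463.4, 318.5, 86.5]
tcp_rot: [[-0.974, 0.228, 0.0], [0.228, 0.974, 0.0], [-0.0, 0.0, -1.0]]
force: [-0.2, 1.1, -1.4]
width: 32.6
finger_force: 9.5
```

>>> drive_tool(translation=[[0.001, -0.005, 0], [0.001, -0.01, 0], [0.002, -0.015, 0], [0.002, -0.02, 0], [0.003, -0.022, 0], [0.003, -0.022, 0], [0.003, -0.022, 0], [0.003, -0.022, 0], [0.003, -0.022, 0], [0.003, -0.022, 0]], turn=[[0, 0, 0], [0, 0, -0.4], [0, 0, -0.4], [0, 0, -0.4], [0, 0, -0.4], [0, 0, -0.4], [0, 0, -0.4], [0, 0, -0.4], [0, 0, -0.4], [0, 0, -0.4]], fingers=[0.657, 0.657, 0.657, 0.657, 0.657, 0.657, 0.657, 0.657, 0.657, 0.657])

```text
clock: 32.15
eef_pos: [487.2, 134.7, 86.3]
tcp_rot: [[-0.957, 0.29, -0.0], [0.29, 0.957, -0.0], [0.0, -0.0, -1.0]]
force: [-0.5, -1.5, -1.3]
width: 31.7
finger_force: 9.5
```

>>> drive_tool(translation=[[0.003, -0.022, 0], [0.003, -0.022, 0], [0.003, -0.022, 0], [0.003, -0.022, 0], [0.003, -0.022, 0], [0.002, -0.02, 0], [0.001, -0.016, 0], [0, -0.012, 0], [0, -0.006, 0], [0, -0.002, 0]], turn=[[0, 0, 0], [0, 0, 0], [0, 0, 0], [0, 0, 0], [0, 0, 0], [0, 0, 0], [0, 0, 0], [0, 0, 0], [0, 0, 0], [0, 0, 0]], fingers=[0.657, 0.657, 0.657, 0.657, 0.657, 0.657, 0.657, 0.657, 0.657, 0.657])

```text
clock: 33.4
eef_pos: [505.3, -29.6, 86.2]
tcp_rot: [[-0.957, 0.289, -0.0], [0.289, 0.957, 0.0], [0.0, 0.0, -1.0]]
force: [-0.0, -0.3, -0.0]
width: 32.5
finger_force: 9.5
```

```bash
python3 tip.py w14 300 400
python3 - <<'E'
from h import *
s=shot('scene','s14'); w=load('w14'); h=hs(w)
m=((h[...,0]<6)|(h[...,0]>173))&(h[...,1]>130)&(h[...,2]>70)
for i,st,c,l in bl(m,15): print('red',st.tolist(),c.round(1),atz(w,c,57).round(1))
E
```

```text
[505.34138277 -29.6121789   86.2386013 ] 32.41038642137075 9.546405673027039 [ 0.7  0.6 -1.2] 33.45
or [296, 25, 56, 76, 3839] [322.6  61.5]
or [234, 52, 52, 134, 1612] [261.5 117.5]
or [283, 265, 15, 100, 1077] [289.8 321.5]
or [340, 282, 16, 84, 994] [347.2 322.9]
or [243, 287, 33, 27, 301] [252.1 294.1]
or [301, 287, 36, 37, 1095] [319.4 305.8]
or [385, 298, 17, 17, 183] [394. 305.]
or [310, 329, 25, 17, 317] [322.1 336. ]
or [390, 359, 15, 68, 475] [398.9 393.6]
300 [(270, 280), (298, 300), (337, 339), (357, 369)] 304 [(270, 279), (298, 300), (337, 339), (358, 369)] 308 [(270, 278), (298, 300), (338, 339), (359, 369)] 312 [(270, 277), (298, 300), (338, 339), (360, 369)] 316 [(270, 276), (298, 300), (338, 339), (361, 369)] 320 [(270, 275), (298, 300), (338, 339), (362, 369)] 324 [(270, 274), (298, 300), (338, 339), (363, 369)] 328 [(270, 273), (298, 300), (337, 338), (363, 369)] 332 [(270, 273), (298, 300), (337, 338), (364, 369)] 336 [(270, 272), (298, 300), (337, 338), (365, 369)] 340 [(270, 271), (298, 300), (336, 338), (366, 369)] 344 [(270, 270), (298, 300), (336, 338), (367, 369)] 348 [(282, 283), (298, 338), (353, 355), (368, 369)] 352 [(281, 283), (298, 299), (336, 338), (353, 354), (369, 369)] 356 [(298, 300), (335, 338)] 360 [(297, 300), (335, 338)] 364 [(296, 300), (335, 339)] 368 [(290, 300), (335, 345)] 372 [(290, 300), (335, 344)] 376 [] 380 [] 384 [] 388 [] 392 [(278, 282), (284, 308), (311, 315), (317, 322), (324, 326), (328, 369)] 396 [(275, 369)] red [302, 324, 8, 22, 176] [305.5 334.5] [555.  -54.5  57. ]
```

Run:
```python
from h import *
w=load('w14'); s=load('s14'); t=shot('top','t14'); o=env.get_obs(); e=np.array(o['eef_pos']);R=np.array(o['tcp_rot'])
T=lambda p:np.round(R.T@(p-e),1)
for uv in [(309.7,334.5),(309.7,326),(309.7,344)]: print('ring right edge',T(atz(w,uv,58)))
for uv in [(305,324),(305,346)]: print('rod edges',T(atz(w,uv,50)))
a=-R[:,0]
tl,tr=[e+60*a+[0,0,36]+k*12*R[:,1] for k in (1,-1)]
print('tips pred wrist',proj(w,[tl,tr]).round(),'scene',proj(s,[tl,tr]).round(1),'top',proj(t,[tl,tr]).round(1),'grip scene',proj(s,[e+[0,0,39]]).round(1))
for c,n,z in ((s,'scene',57),(t,'top',58)):
    h=hs(c); m=((h[...,0]<6)|(h[...,0]>173))&(h[...,1]>110)&(h[...,2]>70)
    for i,st,ce,l in bl(m,4):
        if 230<ce[0]<400 and 180<ce[1]<330: print(n,st.tolist(),ce.round(1),T(atz(c,ce,z)))
S=7;cv2.imwrite('pics/z14.png',cv2.resize(s['pixels'][215:300,260:370],None,fx=S,fy=S,interpolation=cv2.INTER_CUBIC)[:,:,::-1])
# text look: grey-bright profile near predicted tips in scene
g=cv2.cvtColor(s['pixels'],cv2.COLOR_RGB2GRAY); u0,v0=proj(s,[(tl+tr)/2])[0].round().astype(int)
print(u0,v0); print(g[v0-12:v0+14,u0-16:u0+18])
```

```text
ring right edge [-54.2  -6.9  28.2]
ring right edge [-47.4  -6.9  28.2]
ring right edge [-62.   -7.   28.2]
rod edges [-50.4 -10.5  36.2]
rod edges [-68.8 -10.8  36.2]
tips pred wrist [[342. 406.]
 [298. 406.]] scene [[286.8 233.9]
 [278.  228.4]] top [[349.6 195.3]
 [362.8 199. ]] grip scene [[301.3 213.1]]
scene [279, 246, 4, 6, 8] [280.5 248.5] [-61.3 -10.8  29.2]
scene [287, 252, 5, 6, 10] [288.8 254.2] [-61.9  13.5  29.2]
282 231
[[116 118 122 122 123 124 125 122 123 121 116 108 106 107 113 124 127 138
  158 187 209 203 174 147 133 122 108 105  96  88  95 118 138 143]
 [119 123 123 122 124 125 128 125 121 116 112 109 109 109 115 124 136 161
  194 209 199 172 145 129 119 116 109 105 100  98 116 134 134 136]
 [122 123 123 122 125 128 126 121 114 112 110 112 114 116 124 142 164 180
  197 189 164 145 131 119 113 118 116 118 121 135 166 175 148 133]
 [121 122 122 121 123 124 120 113 109 110 112 116 118 124 145 178 194 184
  168 153 142 133 127 123 120 119 118 126 145 179 206 199 159 134]
 [126 122 122 123 123 119 114 112 111 112 114 117 124 145 178 202 199 169
  145 137 134 130 127 1
[... 2305 characters left out ...]
 172 172 172 183 195 197 200 205 210 223 237 242 243 245 245 235 206
  161 127 118 117 117 118 119 121 121 124 123 123 123 125 123 120]
 [170 176 178 188 209 223 222 214 208 206 221 239 242 239 236 242 247 242
  229 179 139 120 117 119 118 116 119 120 122 122 123 125 123 119]
 [155 167 175 190 216 227 227 224 219 212 216 231 237 233 221 233 244 248
  248 236 203 163 129 118 116 117 118 120 120 121 121 123 124 123]
 [138 151 165 184 210 226 229 229 226 222 218 218 222 218 211 229 238 243
  247 247 240 227 183 142 123 119 123 123 123 121 119 121 118 119]
 [130 135 144 167 197 219 227 228 228 226 225 220 216 205 206 223 232 236
  240 243 245 246 237 206 162 130 122 122 121 118 114 112 111 113]]
```

Both tips show in the scene picture, at (277,228) and (286,234) against predictions of (278,228) and (287,234). The tweezers are level and the gap is about 24.5 mm. The rod middle lies about 2.3 mm further along +y of the tool, so shift and lower.

>>> drive_tool(translation=[[0.0003, 0.0011, -0.003], [0.0004, 0.0011, -0.006], [0, 0, -0.009], [0, 0, -0.01], [0, 0, -0.009], [0, 0, -0.006], [0, 0, -0.004], [0, 0, -0.003], [0, 0, 0], [0, 0, 0]], turn=[[0, 0, 0], [0, 0, 0], [0, 0, 0], [0, 0, 0], [0, 0, 0], [0, 0, 0], [0, 0, 0], [0, 0, 0], [0, 0, 0], [0, 0, 0]], fingers=[0.66, 0.66, 0.66, 0.66, 0.66, 0.66, 0.66, 0.66, 0.66, 0.66])

```text
clock: 34.8
eef_pos: [506.2, -27.3, 36.4]
tcp_rot: [[-0.957, 0.289, 0.0], [0.289, 0.957, -0.0], [-0.0, 0.0, -1.0]]
force: [0.2, -0.3, -0.3]
width: 32.1
finger_force: 9.7
```

Run:
```python
from h import *
w=shot('wrist','w15'); s=shot('scene','s15'); o=env.get_obs(); e=np.array(o['eef_pos']);R=np.array(o['tcp_rot']);print(e,o['width'],o['finger_force'],o['force'].round(1),o['clock'])
T=lambda p:np.round(R.T@(p-e),1)
a=-R[:,0]
tips=[e+60*a+[0,0,36]+k*12*R[:,1] for k in (1,-1)]
print('tips pred scene',proj(s,tips).round(1))
for c,n,z in ((s,'scene',57),(w,'w',58)):
    h=hs(c); m=((h[...,0]<6)|(h[...,0]>173))&(h[...,1]>110)&(h[...,2]>70)
    for i,st,ce,l in bl(m,4):
        if 230<ce[0]<400 and 180<ce[1]<380: print(n,st.tolist(),ce.round(1),T(atz(c,ce,z)))
u0,v0=proj(s,[sum(tips)/2])[0].round().astype(int); print(u0,v0)
for ch in (0,2):
  print('\n'.join(' '.join('%3d'%x for x in r) for r in s['pixels'][v0-10:v0+12,u0-14:u0+14,ch])); print()
```

```text
[506.1966251  -27.33195195  36.41790668] 31.94953058195223 9.722332209348679 [-0.1 -1.6 -1.3] 34.9
tips pred scene [[289.  249.4]
 [280.6 243.9]]
scene [279, 246, 4, 6, 8] [280.5 248.5] [-61.1 -12.8 -20.6]
scene [287, 252, 5, 5, 10] [288.9 253.7] [-60.4  10.8 -20.6]
w [301, 364, 4, 10, 32] [302.1 368.2] [-46.2  -9.5 -21.6]
285 247
145 179 222 240 251 255 254 228 170 121  98  95 112 142 174 200 205 178 148 127 113 107 100  98  96 104 130 173
148 170 205 223 237 250 254 254 246 207 153 128 151 187 190 185 172 148 126 109  98  96  98  96 105 134 174 196
178 186 207 219 221 233 245 251 255 255 242 194 192 197 171 148 138 127 110  98  95  96 100 111 141 177 203 198
231 229 227 222 218 223 232 238 249 255 255 228 205 186 144 117 113 107  98  95  95  98 117 156 186 198 198 181
250 249 245 237 227 223 229 230 235 245 244 221 216 227 183 131 104  93  93  92  93 107 148 196 205 188 173 153
252 252 251 248 242 233 231 229 228 228 216 206 234 254 250 220 164 113  92  90  93 112 159 201 197 173 149 129
252 252 252 251 249 245 238 227 210 199 190 212 240 254 255 255 247 193 131 100 100 130 175 198
[... 3461 characters left out ...]
 159 197 222 229 229 221 206
145 129 101  89  94  97  95  97 106 112 113 123 140 150 158 153 129  92  65  76 105 133 154 187 214 226 227 220
146 136 108  93  96  96  96 102 121 134 126 118 122 133 145 145 121  83  80 111 140 148 150 156 177 201 218 217
146 136 110  93  93  96  97 105 125 145 145 136 128 119 123 123  97  70  97 142 163 164 157 150 147 160 180 194
143 135 113  95  93  96 103 116 135 149 150 149 142 130 120 104  75  66 108 154 169 168 164 152 132 126 134 153
141 138 123 104  98 102 116 134 147 150 151 151 148 145 136 118  86  73 109 147 162 167 164 148 123 113 110 121
141 143 136 123 115 116 134 146 151 151 151 150 150 148 148 139 119 101 106 129 145 158 158 149 130 121 123 132
```

The tips are centred on the rings to within about 1 mm. Tip height is about 72 mm, the grip is 9.7 N at 32.0 mm, and there is no contact force. Settle, then hand in.

>>> drive_tool(translation=[[0, 0, 0], [0, 0, 0], [0, 0, 0], [0, 0, 0], [0, 0, 0], [0, 0, 0], [0, 0, 0], [0, 0, 0], [0, 0, 0], [0, 0, 0]], turn=[[0, 0, 0], [0, 0, 0], [0, 0, 0], [0, 0, 0], [0, 0, 0], [0, 0, 0], [0, 0, 0], [0, 0, 0], [0, 0, 0], [0, 0, 0]], fingers=[0.66, 0.66, 0.66, 0.66, 0.66, 0.66, 0.66, 0.66, 0.66, 0.66])

```text
clock: 36.15
eef_pos: [506.0, -27.3, 36.2]
tcp_rot: [[-0.957, 0.289, -0.0], [0.289, 0.957, 0.0], [0.0, -0.0, -1.0]]
force: [0.8, -0.4, -1.4]
width: 32.1
finger_force: 9.7
```

```bash
python3 -c "
from workcell import env
print(env.hand_in())"
```

```text
the job is handed in; nothing more can be done
None
```

Handed in at about 36 s, no verdict returned: by my measurements the red-ringed rod is seated in both cups and the tweezers are held still over it, tips about 24 mm apart, within about 1 mm of the rings and about 72 mm above the bench.

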